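# Offer up the instrument cabinet's flap and hold its hinge in line for the pin

## Task

Refit the lift-up front flap of the low stainless instrument cabinet: pick the loose flap up by its bar handle, bring it up level, handle side up, to the cabinet's top front edge and ease its single hinge knuckle between the cabinet's two knuckles, without forcing it, until all three holes line up. Finish while still holding it there, level, steady and carried by the gripper alone, so that I can slide the bent hinge pin straight through; let nothing go and leave everything else on the counter where it is.

Things in the scene. Friction and masses are not known exactly. Their poses are not given: they have to be found in the camera images.
- flap_bar (a point): Centre of the flap's bar handle, the place to grip (flap axes, see flap). Straight flat-sided steel bar 10 mm wide (x), 12 mm high (z), 130 mm long (y), on posts at y = +-58 mm, 106 mm free between them. Its centre is 34 mm above the panel's face, 51 mm above the flap's underside (the counter, at the start); the flap's weight hangs within 4 mm of below it.
- flap_eye (a point): Centre of the hole in the flap's one knuckle (flap axes): 68 mm in +x and 41 mm in -z from flap_bar, y offset 0; 10 mm above the flap's underside. The knuckle is a steel tube along y, 32 mm long, 20 mm outside, 10 mm bore, on a leaf as wide and 3 mm thick; the panel's edge is 14 mm behind the hole's axis.
- cabinet_eye (a point): Point on the cabinet's hinge axis midway between its two knuckles: the flap's hole centre belongs here, both frames agreeing (cabinet axes, see cabinet). Knuckles: steel tubes along y, 20 mm outside, 10 mm bore, at y = 19 to 49 and -19 to -49 mm, so the 38 mm gap leaves the flap's knuckle 3 mm either side, open to the front, above and below. 143 mm above the counter.
- cabinet: Open-fronted stainless box 200 deep (x) x 280 wide (y) x 150 mm high, fixed. Origin at the centre of its underside; z up, y along the hinge, x from its front to its back. Hinge axis at x = -112 mm, 12 mm before the front face (the flap's knuckle would touch the face 2 mm past the aligned place), 7 mm below the top; the leaf there is 3 mm thick, nothing near the front stands higher.
- flap: The loose flap: plain stainless panel 110 (x) x 240 (y) x 17 mm (z) lying flat on the counter, handle side up, 0.45 to 0.7 kg. Origin at the centre of its underside. Axes: z up out of the handle side, y along bar and hinge, x towards its hinge edge. flap_bar lies at x = 1, z = 51 mm, flap_eye at x = 69, z = 10 mm.
- table: The counter, top at z = 0.
- dish: Bystander: open steel dish 100 x 170 x 26 mm, on the counter before the cabinet; the held flap passes above it. Origin at the centre of its underside.
- pin: Bystander: the hinge pin, an 8 mm steel rod about 115 mm long with one end bent, lying in the dish; it stays there. Origin at the middle of the rod, underside.
- screwdriver: Bystander: screwdriver 200 mm long, 26 mm thick, lying before the cabinet. Origin at its middle, underside.
- clipper: Bystander: black hair clipper 45 x 172 x 36 mm, to the left. Origin at its underside.
- carton: Bystander: cardboard box 115 x 75 x 45 mm, to the left. Origin at its underside.
- gel: Bystander: clear bottle with a blue band, 60 mm across, 160 mm high, behind and to the right of the flap. Origin at its underside.
- jar: Bystander: glass jar 76 mm across, 100 mm high, to the right. Origin at its underside.

How it is judged:
By the outcome, as a careful person would: the job done as asked, in the order asked, and still so for the second after the job is handed in, while the arm keeps its last pose, push and grip.
It also fails if it takes over 43 s, if anything falls off the work surface, if the arm or the gripper's body presses on something with over 40 N, if the wrist force passes 120 N, or if a joint passes its speed limit or range.

## Robot

A 6-joint arm with a two-finger parallel gripper is mounted at the origin on the work surface. World frame = base frame: x ahead of the robot, y to its left, z up, the work surface at z = 0. Lengths are in m, angles in degrees, forces in N, time in s.
With the tool pointing down it reaches from about 0.375 to 0.9 m from the base axis. Payload 3.1 kg.
Tool frame: the origin (TCP) lies at the very end of the fingers, on their centre line; the grasp point (between the pads) lies behind it (bot.grip_depth is the z of the grasp point in the tool frame, in m); z points along the fingers, y is the direction in which the jaws open and shut (so a half turn about z gives the same grasp; the last joint's range is limited). The gripper opens to 87 mm and grips with 3 to 60 N. Pads are 19 mm wide; open, the fingers measure 117 mm over their backs; the gripper's body (75 mm by 190 mm) begins 51 mm behind the grasp point.
Start: joints at [58.413, 30.224, 82.088, -0, 67.689, -10.227], TCP at [0.228, 0.582, 0.223] pointing down, gripper open.
Joint ranges: [-176.69, 176.69], [-43.24, 126.21], [12.49, 139.97], [-82, 262], [0, 151.66], [-163.58, 163.58]. Speed limits (degrees/s): [159.86, 159.86, 180, 180, 180, 180].

## Interface

Orientations are given as a 3x3 rotation matrix whose columns are the frame's x, y, z axes.
In Python, from rig import bot, vision gives the robot as it stands. The module is installed in compiled form; this text tells all that it offers.
- The arm moves only by the shell command python3 -m jog 'ROWS'. ROWS is JSON, a list of rows, each a list of 3 entries, a list of its own where there are three numbers: the shift along the tool's x, y, z in mm, then the turn, a rotation vector about the tool's x, y, z in degrees, then the closure, from 0 (fully open) to 1 (shut). In form: [[[dx, dy, dz], [wx, wy, wz], fingers], ...]. A call has 1 to 12 rows; each row is the pose to reach, as a shift and turn from the pose commanded when the call began, along the tool's axes at that moment; what a row does not reach only later rows make up. A row lasts 1/12 s, in which the tool goes at most 41.7 mm and 7.16 degrees, less where a joint would pass 70% of its speed; a pose out of reach is approached as far as the arm can. A call with a gripper value outside its range is refused whole. The fingers move at their own pace and stop on an object; the grip force is fixed at half the most. Time passes only in rows, so rows that repeat a pose let the fingers close. It gives the time, the measured TCP pose, the force and the opening at its end, in the units of the state.
- bot.read_state(): the state, without advancing time (a new reading comes with each control period).
- vision.capture(name): name is "scene" or "top" or "wrist"; returns the picture (480x640x3 uint8, red, green, blue); there is no depth.
- vision.camera_info(name): a dict with "intrinsics" (3x3 intrinsics, pixels), "dist" ([k1, k2, p1, p2, k3] as OpenCV has them; the pictures are not rectified), "camera_from_world" (4x4, takes a point from world to camera coordinates); the wrist camera has in their place "mount" (4x4, takes a point from camera to tool coordinates, whose origin is the TCP and whose axes are the flange's). Camera axes: x right, y up, looking along -z (the intrinsics and any distortion apply to the point x, -y, -z); pixel columns grow to the right and rows downward; lengths in m; the calibration is good to about 2 mm. A picture is of the moment at which its call begins: read the wrist's pose just before it. camera_info takes no time and is no camera call.
- bot.hand_in(): hands the job in, once; it reports no verdict.
The state is a dict: "time_s": time; "joint_positions": joint angles; "qvel": joint speeds; "tau": joint torques, N m; "position": TCP position; "tcp_rot": TCP orientation; "force": force on the tool from outside, world axes, zero at the start; "moment": the same for the moment, N m; "opening": opening from 0.0 (shut) to 1.0 (fully open).
Only numpy, scipy, OpenCV 4.12 (cv2) and the standard library are available. Lean on these libraries where they do the work, as an engineer would, in place of code of your own. Each camera call takes 0.05 s, during which the arm holds its last target. There are 200 camera calls.

## Working session

There is one attempt and no reset: what is moved stays moved. The work goes in short steps, Python scripts to look and compute and a shell command to move; the robot and the scene stay as the last step left them, time stands still between calls to the robot, and variables do not carry over. Pictures are saved under pics/ and viewed, about 8 in all and at most 12, crops included, and the job is handed in when it is done.

```bash
mkdir -p pics; cat > h.py <<'E'
import numpy as np, cv2
from rig import bot, vision
np.set_printoptions(precision=4,suppress=True)
def cam(name,st=None):
    i=vision.camera_info(name)
    K=np.array(i["intrinsics"]);d=np.array(i["dist"],float)
    if name=="wrist":
        T=np.eye(4);T[:3,:3]=st["tcp_rot"];T[:3,3]=st["position"]
        cw=np.linalg.inv(T@np.array(i["mount"]))
    else: cw=np.array(i["camera_from_world"])
    F=np.diag([1,-1,-1,1.])@cw
    return K,d,F
def ray(c,uv):
    K,d,F=c
    p=cv2.undistortPoints(np.array([[uv]],float),K,d)[0,0]
    R=F[:3,:3];o=-R.T@F[:3,3]
    return o,R.T@np.array([p[0],p[1],1])
def at_z(c,uv,z):
    o,r=ray(c,uv);return o+r*(z-o[2])/r[2]
def proj(c,P):
    K,d,F=c
    return cv2.projectPoints(np.array(P,float).reshape(-1,3),cv2.Rodrigues(F[:3,:3])[0],F[:3,3],K,d)[0][:,0]
def save(im,n): cv2.imwrite("pics/"+n+".png",cv2.cvtColor(im,cv2.COLOR_RGB2BGR))
E
python3 - <<'E'
from h import *
s=bot.read_state();print(s,bot.grip_depth)
for n in("scene","top","wrist"):save(vision.capture(n),n+"0")
print(vision.camera_info("top"),vision.camera_info("scene"),vision.camera_info("wrist"))
E
```

```text
{'time_s': 0.0, 'joint_positions': array([ 58.413 ,  30.2777,  82.1556,  -0.0002,  67.6865, -10.2267]), 'qvel': array([ 0.0654,  0.0793,  0.0609,  0.0226, -0.0777, -0.0091]), 'tau': array([ -0.0001, -44.0039, -17.6595,   0.0631,   0.0582,  -0.0002]), 'position': array([0.2272, 0.5815, 0.2216]), 'tcp_rot': array([[-0.9313,  0.3642, -0.0011],
       [ 0.3642,  0.9313, -0.0018],
       [ 0.0004, -0.0021, -1.    ]]), 'force': array([1.0774, 0.1551, 0.7075]), 'moment': array([-0.0341, -0.0267, -0.0112]), 'opening': 1.0022154080903358} -0.0187
{'intrinsics': array([[549.6345,   0.    , 309.9623],
       [  0.    , 549.6345, 240.4725],
       [  0.    ,   0.    ,   1.    ]]), 'dist': array([-0.1169,  0.    ,  0.    ,  0.    ,  0.    ]), 'camera_from_world': array([[ 0.0263, -0.9996,  0.0039, -0.0469],
       [ 0.9833,  0.0265,  0.1801, -0.5758],
       [-0.1801, -0.0009,  0.9836, -1.4199],
       [ 0.    ,  0.    ,  0.    ,  1.    ]])} {'intrinsics': array([[510.7576,   0.    , 312.9728],
       [  0.    , 510.7576, 238.8942],
       [  0.    ,   0.    ,   1.    ]]), 'dist': array([-0.0363,  0.    ,  0.    ,  0.    ,  0.    ]), 'camera_from_world': array([[-0.3004,  0.9537,  0.0115,  0.1822],
       [-0.6755, -0.2213,  0.7033,  0.3093],
       [ 0.6734,  0.2035,  0.7108, -1.6835],
       [ 0.    ,  0.    ,  0.    ,  1.    ]])} {'intrinsics': array([[354.1113,   0.    , 318.5858],
       [  0.    , 354.1113, 243.5963],
       [  0.    ,   0.    ,   1.    ]]), 'dist': array([-0.0704,  0.    ,  0.    ,  0.    ,  0.    ]), 'mount': array([[ 0.0009,  0.966 ,  0.2587,  0.0714],
       [ 1.    , -0.0008, -0.0006, -0.0001],
       [-0.0003,  0.2587, -0.966 , -0.1626],
       [ 0.    ,  0.    ,  0.    ,  1.    ]])}
```

View pics/top0.png

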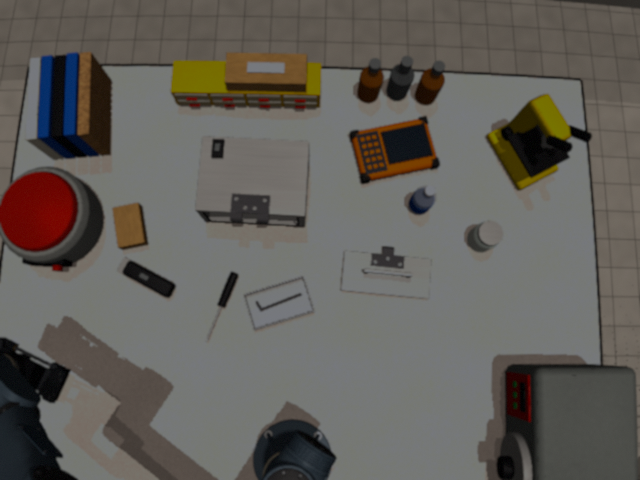

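View pics/scene0.png

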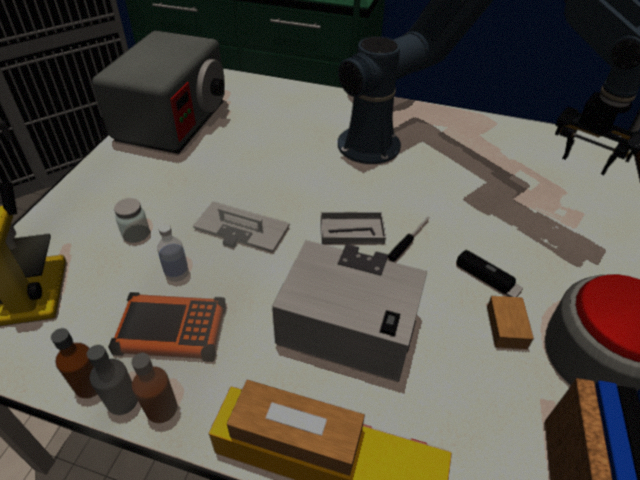

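The top view shows the cabinet front edge at about (200–305, 217) with its hinge near (250,215). The flap is at about (341–432, 251–298), with its bar near (386,272) and knuckle near (388,250). The dish is at (280,303). Next I'll enlarge both areas.

```bash
python3 - <<'E'
from h import *
im=cv2.imread("pics/top0.png")
a=cv2.resize(im[180:240,190:320],None,fx=6,fy=5,interpolation=3)[:, :]
b=cv2.resize(im[240:305,330:440],None,fx=6,fy=4.6,interpolation=3)
o=np.zeros((600,780,3),np.uint8);o[:300,:780]=a;o[300:300+b.shape[0],:660]=b
o=np.clip(o.astype(float)*1.5,0,255)
cv2.imwrite("pics/z.png",o)
E
```

```text
[ WARN:0@0.694] global loadsave.cpp:1063 imwrite_ Unsupported depth image for selected encoder is fallbacked to CV_8U.
```

View pics/z.png

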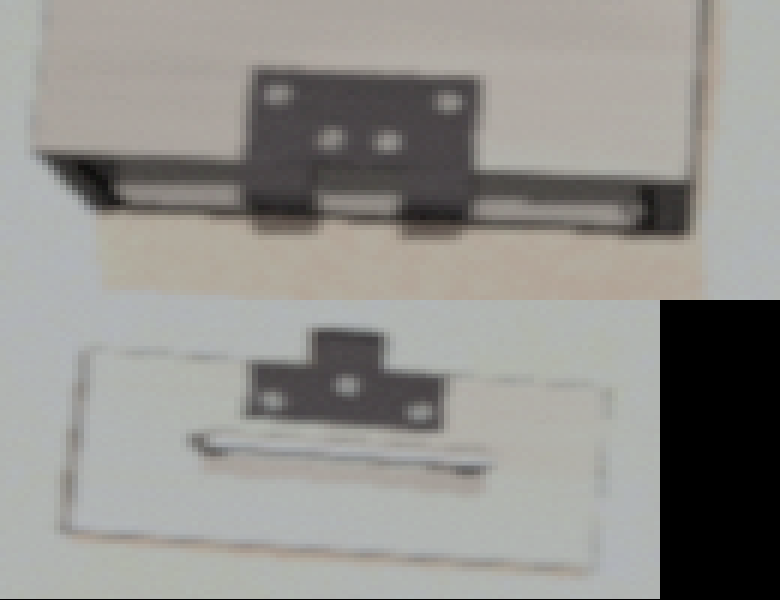

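```bash
python3 - <<'E'
from h import *
c=cam("top")
A=lambda X,Y,z:at_z(c,(190+X/6-.4,180+Y/5-.4),z)
B=lambda X,Y,z:at_z(c,(330+X/6-.4,240+(Y-300)/4.6-.4),z)
L,R=A(35,153,.15),A(690,182,.15)
print("cab corners",L,R,np.linalg.norm(L-R))
y=(L-R)/np.linalg.norm(L-R);x=np.array([y[1],-y[0],0])
m=(L+R)/2; print("yaw",np.degrees(np.arctan2(x[1],x[0])),"eye from corners",m-x*.012)
for X,Y in((248,190),(315,193),(402,197),(472,200),(359,195)):
  P=A(X,Y,.15);print("kn",P,(P-m)@y,(P-m)@x)
C=[B(85,348,.017),B(610,385,.017),B(592,572,.017),B(65,533,.017)]
for P in C:print("flap",P)
fy=(C[0]-C[1]+C[3]-C[2]);print(np.linalg.norm(fy)/2);fy/=np.linalg.norm(fy);fx=np.array([fy[1],-fy[0],0])
fm=sum(C)/4;print("flap yaw",np.degrees(np.arctan2(fx[1],fx[0])),fm)
for X,Y,z in((310,350,.02),(383,355,.02),(190,438,.057),(490,465,.057)):
  P=B(X,Y,z);print((P-fm)@fx,(P-fm)@fy,P)
print("bar",fm+fx*.001)
s=bot.read_state();print(np.degrees(np.arctan2(s["tcp_rot"][1,0],s["tcp_rot"][0,0])))
for p in((246,289),(304,281),(313,316),(255,328)):print("dish",at_z(c,p,.026))
for p in((236,273),(208,339)):print("sd",at_z(c,p,.013))
E
```

```text
cab corners [0.6291 0.2607 0.15  ] [ 0.6212 -0.0165  0.15  ] 0.2772970503387894
yaw -1.629565724267644 eye from corners [0.6132 0.1224 0.15  ]
kn [0.6122 0.1691 0.15  ] 0.04669260828430226 -0.01430557481498935
kn [0.6114 0.1408 0.15  ] 0.01834788969592516 -0.014318920373120821
kn [0.6103 0.1041 0.15  ] -0.01837573099637865 -0.014382913561268596
kn [0.6095 0.0746 0.15  ] -0.0478564390145742 -0.014316250487434031
kn [0.6108 0.1222 0.15  ] -0.00023530059436034406 -0.014340458296818811
flap [ 0.5592 -0.1248  0.017 ]
flap [ 0.5431 -0.3659  0.017 ]
flap [ 0.4314 -0.3565  0.017 ]
flap [ 0.4487 -0.1175  0.017 ]
0.24067301265828173
flap yaw -3.983453397985007 [ 0.4956 -0.2412  0.017 ]
0.06347922357324368 0.01829110072933758 [ 0.5602 -0.2273  0.02  ]
0.063672766335415 -0.015244322598137664 [ 0.5581 -0.2608  0.02  ]
0.0006194627664257522 0.07188097314534465 [ 0.5012 -0.1695  0.057 ]
-0.0024583527384905305 -0.061887650449702486 [ 0.4888 -0.3027  0.057 ]
bar [ 0.4966 -0.2412  0.017 ]
158.6415686571318
dish [0.4444 0.1369 0.026 ]
dish [ 0.4703 -0.0184  0.026 ]
dish [ 0.3772 -0.045   0.026 ]
dish [0.3411 0.1084 0.026 ]
sd [0.4884 0.1677 0.013 ]
sd [0.308  0.2348 0.013 ]
```

```bash
cat >> h.py <<'E'
from scipy.spatial.transform import Rotation as Ro
def head(h): # tool down, tool x heading h deg
    a=np.radians(h);x=np.array([np.cos(a),np.sin(a),0]);z=np.array([0,0,-1.]);return np.c_[x,np.cross(z,x),z]
def to(p,h,R0=None,p0=None):
    s=bot.read_state();R0=s["tcp_rot"] if R0 is None else R0;p0=s["position"] if p0 is None else p0
    return np.round(R0.T@(np.array(p)-p0)*1e3,1),np.round(Ro.from_matrix(R0.T@head(h)).as_rotvec(degrees=True),2)
E
python3 - <<'E'
from h import *
p0=np.array([.228,.582,.223]);R=head(158.64)
print(to([.42,.20,.24],86.0,R,p0),to([.4966,-.2412,.17],86.0,R,p0))
c=cam("top")
for z,p in((.16,(429,189)),(0.03,(421,210))):print("gel",at_z(c,p,z))
print("jar",at_z(c,(485,237),.1))
E
```

```text
(array([-317.9, -285.8,  -17. ]), array([ 0.  ,  0.  , 72.64])) (array([-550. , -668.8,   53. ]), array([ 0.  ,  0.  , 72.64]))
gel [ 0.6982 -0.3307  0.16  ]
gel [ 0.6748 -0.3362  0.03  ]
jar [ 0.5898 -0.4914  0.1   ]
```

```bash
python3 -m jog '[[[-318,-286,-17],[0,0,72.6],0],[[-318,-286,-17],[0,0,72.6],0],[[-318,-286,-17],[0,0,72.6],0],[[-318,-286,-17],[0,0,72.6],0],[[-318,-286,-17],[0,0,72.6],0],[[-318,-286,-17],[0,0,72.6],0],[[-318,-286,-17],[0,0,72.6],0],[[-318,-286,-17],[0,0,72.6],0],[[-318,-286,-17],[0,0,72.6],0],[[-318,-286,-17],[0,0,72.6],0],[[-318,-286,-17],[0,0,72.6],0],[[-318,-286,-17],[0,0,72.6],0]]'; python3 -c "
from h import *
print(to([.4966,-.2412,.18],86.0),bot.read_state()['joint_positions'])"
```

```text
time_s: 1.15
position: [0.4213, 0.1974, 0.2397]
tcp_rot: [[0.074, 0.997, 0.001], [0.997, -0.074, -0.0], [-0.0, 0.001, -1.0]]
force: [0.5, -0.8, 0.2]
opening: 1.004
(array([-431.8,  107.5,   59.9]), array([ 0.06,  0.02, -0.25])) [ 11.323   16.5457 103.0619  -0.0348  60.3434  15.5872]
```

```bash
python3 -m jog '[[[-432,107,60],[0,0,0],0],[[-432,107,60],[0,0,0],0],[[-432,107,60],[0,0,0],0],[[-432,107,60],[0,0,0],0],[[-432,107,60],[0,0,0],0],[[-432,107,60],[0,0,0],0],[[-432,107,60],[0,0,0],0],[[-432,107,60],[0,0,0],0],[[-432,107,60],[0,0,0],0],[[-432,107,60],[0,0,0],0],[[-432,107,60],[0,0,0],0],[[-432,107,60],[0,0,0],0]]'; python3 -m jog '[[[0,0,0],[0,0,0],0],[[0,0,0],[0,0,0],0]]'; python3 -c "
from h import *
s=bot.read_state();print(s['position'],s['tcp_rot'])
np.savez('w1',p=s['position'],R=s['tcp_rot'])
save(vision.capture('wrist'),'w1')
im=cv2.imread('pics/w1.png');cv2.imwrite('pics/w1b.png',cv2.resize(np.clip(im*1.4,0,255).astype('uint8'),(800,600)))"
```

```text
time_s: 2.15
position: [0.499, -0.2437, 0.1787]
tcp_rot: [[0.071, 0.997, 0.003], [0.997, -0.071, -0.004], [-0.003, 0.003, -1.0]]
force: [0.4, -0.2, 0.1]
opening: 1.0
time_s: 2.32
position: [0.4962, -0.2364, 0.179]
tcp_rot: [[0.067, 0.998, -0.002], [0.998, -0.067, 0.002], [0.002, -0.002, -1.0]]
force: [0.2, 0.1, -0.1]
opening: 0.999
[ 0.4962 -0.2364  0.179 ] [[ 0.0674  0.9977 -0.0017]
 [ 0.9977 -0.0674  0.0022]
 [ 0.0021 -0.0018 -1.    ]]
```

View pics/w1b.png

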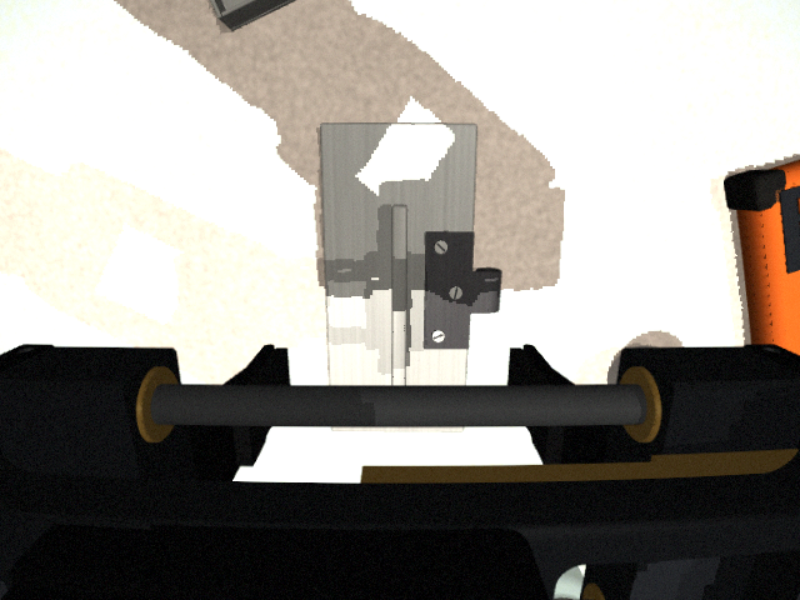

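The wrist view shows the bar from (400,206) to (399,385), the knuckle at about (475–501, 268–313) and the flap's left edge on row 124.

```bash
python3 - <<'E'
from h import *
d=np.load('w1.npz');s=dict(position=d['p'],tcp_rot=d['R']);c=cam("wrist",s)
W=lambda u,v,z:at_z(c,((u+.5)/1.25-.5,(v+.5)/1.25-.5),z)
for n,u,v,z in(("bar end",400.5,206,.057),("bar low",398.8,383,.057),("knA",488,268,.018),("knB",488,313,.018),("kn tip",501,290,.010),("TL",321,124,.017),("TR",477,124,.017),("BR",464,420,.017),("BL",332,420,.017)):
  print(n,W(u,v,z))
a,b=W(400.5,206,.057),W(398.8,383,.057);print(90-np.degrees(np.arctan2((a-b)[1],(a-b)[0])))
k=(W(488,268,.018)+W(488,313,.018))/2
h=86.1
print(to([.4966,-.2412,.0325],h))
E
```

```text
bar end [ 0.5005 -0.1773  0.057 ]
bar low [ 0.4914 -0.2981  0.057 ]
knA [ 0.5624 -0.2281  0.018 ]
knB [ 0.5619 -0.2629  0.018 ]
kn tip [ 0.5737 -0.2475  0.01  ]
TL [ 0.4491 -0.1191  0.017 ]
TR [ 0.5572 -0.1263  0.017 ]
BR [ 0.5413 -0.3534  0.017 ]
BL [ 0.4332 -0.3463  0.017 ]
4.307467476112777
(array([ -5.4,   1.1, 146.7]), array([-0.09, -0.1 ,  0.07]))
```

```bash
python3 -m jog '[[[-5,1,60],[0,0,0],0],[[-5,1,60],[0,0,0],0],[[-5,1,90],[0,0,0],0],[[-5,1,110],[0,0,0],0],[[-5,1,125],[0,0,0],0],[[-5,1,135],[0,0,0],0],[[-5,1,142],[0,0,0],0],[[-5,1,146],[0,0,0],0],[[-5,1,146],[0,0,0],0],[[-5,1,146],[0,0,0],0]]';python3 -c "
from h import *
print(to([.4964,-.2414,.0325],86))
print(proj(cam('top'),bot.read_state()['position']))"
```

```text
time_s: 3.2
position: [0.4976, -0.2435, 0.0342]
tcp_rot: [[0.068, 0.998, 0.001], [0.998, -0.068, -0.001], [-0.001, 0.001, -1.0]]
force: [-0.3, 0.3, -0.2]
opening: 1.002
(array([ 2. , -1.4,  1.7]), array([0.06, 0.04, 0.07]))
[[387.8336 272.685 ]]
```

```bash
python3 -m jog '[[[2,-1,1.5],[0,0,0],0],[[2,-1,1.5],[0,0,0],0.5],[[2,-1,1.5],[0,0,0],0.7],[[2,-1,1.5],[0,0,0],0.8],[[2,-1,1.5],[0,0,0],1],[[2,-1,1.5],[0,0,0],1],[[2,-1,1.5],[0,0,0],1],[[2,-1,1.5],[0,0,0],1],[[2,-1,1.5],[0,0,0],1],[[2,-1,1.5],[0,0,0],1],[[2,-1,1.5],[0,0,0],1],[[2,-1,1.5],[0,0,0],1]]'; python3 -m jog '[[[0,0,-1],[0,0,0],1],[[0,0,-4],[0,0,0],1],[[0,0,-10],[0,0,0],1],[[0,0,-20],[0,0,0],1],[[0,0,-30],[0,0,0],1],[[0,0,-30],[0,0,0],1]]'
```

```text
time_s: 4.2
position: [0.4963, -0.2415, 0.032]
tcp_rot: [[0.069, 0.998, -0.0], [0.998, -0.069, 0.0], [0.0, -0.0, -1.0]]
force: [-0.1, -0.0, -0.3]
opening: 0.25
time_s: 4.7
position: [0.4974, -0.2422, 0.0642]
tcp_rot: [[0.069, 0.998, 0.003], [0.998, -0.069, -0.002], [-0.002, 0.003, -1.0]]
force: [1.2, -0.1, -4.6]
opening: 0.111
```

```bash
python3 -m jog '[[[0,0,-15],[0,0,0],1],[[0,0,-35],[0,0,0],1],[[0,0,-60],[0,0,0],1],[[0,0,-85],[0,0,0],1],[[0,0,-100],[0,0,0],1],[[0,0,-108],[0,0,0],1],[[0,0,-110],[0,0,0],1],[[0,0,-110],[0,0,0],1],[[0,0,-110],[0,0,0],1]]'; python3 -c "
from h import *
s=bot.read_state();print(s['position'],s['tcp_rot'],s['force'],s['moment'],s['opening'])
np.savez('w2',p=s['position'],R=s['tcp_rot'])
save(vision.capture('wrist'),'w2')
im=cv2.imread('pics/w2.png');cv2.imwrite('pics/w2b.png',cv2.resize(np.clip(im*1.4,0,255).astype('uint8'),(800,600)))
print(to([.485,.124,.175],88.4))"
```

```text
time_s: 5.45
position: [0.4954, -0.2408, 0.171]
tcp_rot: [[0.069, 0.998, -0.002], [0.998, -0.069, 0.001], [0.001, -0.002, -1.0]]
force: [-0.4, -0.1, -4.0]
opening: 0.11
[ 0.4954 -0.2408  0.171 ] [[ 0.0691  0.9976 -0.0019]
 [ 0.9976 -0.0691  0.0015]
 [ 0.0013 -0.002  -1.    ]] [-0.4116 -0.0977 -3.9609] [-0.0662  0.0923 -0.0161] 0.11049140089199483
(array([363.2, -35.6,  -3.6]), array([-0.14, -0.1 , -2.36]))
```

View pics/w2b.png

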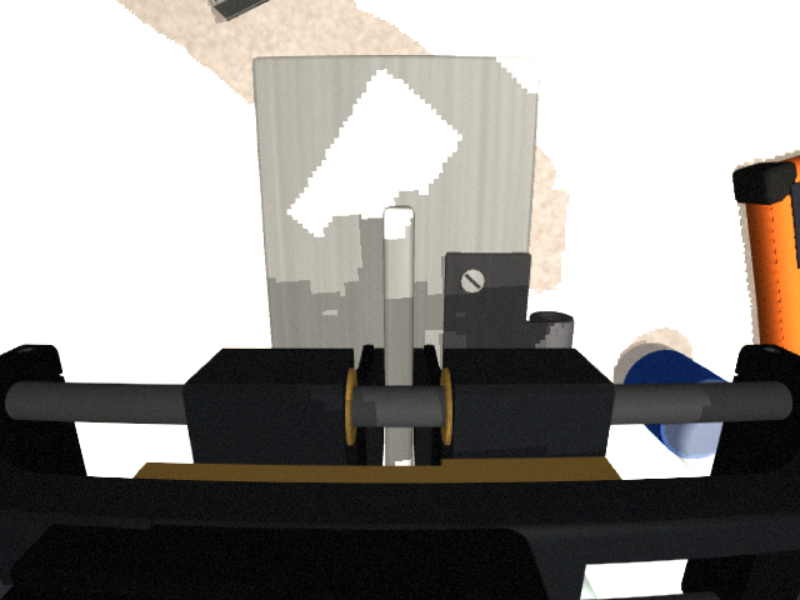

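```bash
cat > fit.py <<'E'
from h import *
from scipy.optimize import least_squares
B=np.array([[0,1,0],[1,0,0],[0,0,-1.]]) # flap->tool
def fit(c,s,pts,lines):
    # params: t of flap_bar in tool (mm), small rot (deg)
    gd=-18.7
    def pw(P,q):
        Pt=Ro.from_rotvec(q[3:],degrees=True).apply((np.array(P)-[1,0,51])@B.T)+np.array([0,0,gd])+q[:3]
        return Pt/1e3@s['tcp_rot'].T+s['position']
    def f(q):
        r=[]
        for P,uv in pts: r+=list(proj(c,pw(P,q))[0]-uv)
        for x,z,uv in lines:
            a,b=proj(c,[pw([x,40,z],q),pw([x,110,z],q)]);t=(b-a)/np.linalg.norm(b-a)
            e=np.array(uv)-a;r.append(t[0]*e[1]-t[1]*e[0])
        return np.r_[r,q[:3]/[10,.5,5],q[3:]/[1,1.5,.5]]
    o=least_squares(f,np.zeros(6));return o.x,o.fun,pw
V=lambda u,v:np.array([(u+.5)/1.25-.5,(v+.5)/1.25-.5])
E
python3 - <<'E'
from fit import *
d=np.load('w2.npz');s=dict(position=d['p'],tcp_rot=d['R']);c=cam("wrist",s)
q,r,pw=fit(c,s,[([-55,120,17],V(253,59)),([55,120,17],V(540,59)),([-4,65,57],V(385,208)),([6,65,57],V(413,208)),([69,16,10],V(552,317))],
 [(-55,17,V(273,345)),(55,17,V(529,258))])
print(q);print(np.round(r,1))
print("eye tool",(pw([69,0,10],q)-s['position'])@s['tcp_rot']*1e3)
E
```

```text
[-0.8212 -0.2579  4.074  -0.3428 -0.3709 -0.2046]
[ 0.3  0.9  0.7 -0.2 -1.2  0.1  1.7  0.  -0.3 -1.   1.1 -0.2 -0.1 -0.5
  0.8 -0.3 -0.2 -0.4]
eye tool [-0.8421 67.9862 25.9663]
```

The flap is held about 4 mm lower in the pads than nominal. The eye sits at roughly tool (-0.8, 68, 26) mm. Now to the staging place in front of the hinge.

```bash
python3 -m jog '[[[15,-2,0],[0,0,0],1],[[45,-6,0],[0,0,0],1],[[75,-10,0],[0,0,-0.5],1],[[105,-14,0],[0,0,-1],1],[[135,-18,0],[0,0,-1.5],1],[[165,-20,0],[0,0,-2],1],[[195,-22,0],[0,0,-2.4],1],[[225,-25,0],[0,0,-2.4],1],[[255,-28,0],[0,0,-2.4],1],[[285,-30,0],[0,0,-2.4],1],[[310,-32,0],[0,0,-2.4],1],[[330,-34,0],[0,0,-2.4],1]]'; python3 -m jog '[[[15,-1,0],[0,0,0],1],[[25,-1,0],[0,0,0],1],[[32,-1,0],[0,0,0],1],[[32,-1,0],[0,0,0],1],[[32,-1,0],[0,0,0],1],[[32,-1,0],[0,0,0],1]]'; python3 -c "
from h import *
s=bot.read_state();print(s['position'],s['tcp_rot'],s['force'],s['moment'])
np.savez('w3',p=s['position'],R=s['tcp_rot'])
save(vision.capture('wrist'),'w3')
im=cv2.imread('pics/w3.png');cv2.imwrite('pics/w3b.png',cv2.resize(np.clip(im*1.4,0,255).astype('uint8'),(800,600)))
"
```

```text
time_s: 6.5
position: [0.4835, 0.0929, 0.1711]
tcp_rot: [[0.026, 1.0, -0.003], [1.0, -0.026, 0.001], [0.001, -0.003, -1.0]]
force: [-0.7, -1.8, -3.8]
opening: 0.111
time_s: 7.0
position: [0.4851, 0.1214, 0.1719]
tcp_rot: [[0.028, 1.0, -0.0], [1.0, -0.028, -0.0], [-0.0, -0.0, -1.0]]
force: [0.2, -0.5, -4.7]
opening: 0.109
[0.4851 0.1214 0.1719] [[ 0.0279  0.9996 -0.0003]
 [ 0.9996 -0.0279 -0.0004]
 [-0.0005 -0.0003 -1.    ]] [ 0.2048 -0.5366 -4.6686] [-0.1377  0.0288 -0.0089]
```

View pics/w3b.png

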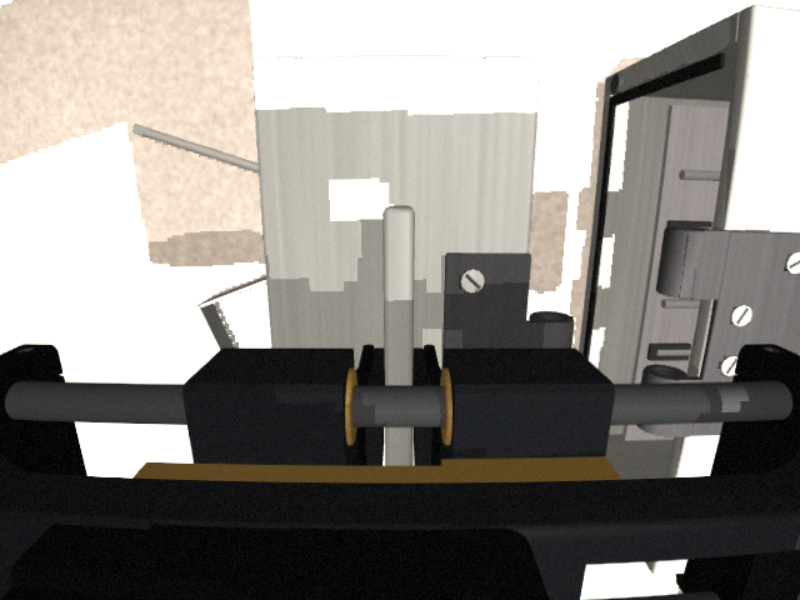

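```bash
python3 -c "
import cv2,numpy as np
im=cv2.imread('pics/w3.png')[170:360,400:640]
cv2.imwrite('pics/w3c.png',cv2.resize(np.clip(im*2.2,0,255).astype('uint8'),(720,570),interpolation=2))"
```

```text
(no output)
```

View pics/w3c.png

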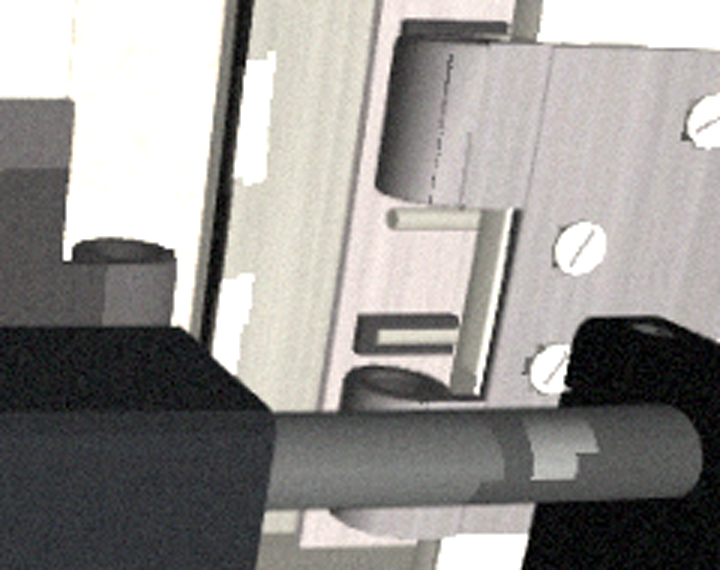

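```bash
python3 - <<'E'
from h import *
d=np.load('w3.npz');s=dict(position=d['p'],tcp_rot=d['R']);c=cam("wrist",s)
C=lambda X,Y,z:at_z(c,(400+(X+.5)/3-.5,170+(Y+.5)/3-.5),z)
yaw=np.radians(-1.6);x=np.array([np.cos(yaw),np.sin(yaw),0]);y=np.array([-x[1],x[0],0])
E0=np.array([.6132,.1224,.143])
for n,X,Y,z in(("up+y 49",530,42,.153),("up gap 19",470,205,.153),("up gap b 19",520,208,.153),("low gap -19",470,400,.153),("leaf low",483,399,.153),("front tube lowest",342,385,.143),("ell",395,385,.143),("upper tube front +y",402,40,.143),("upper tube front gap",377,190,.143)):
  P=C(X,Y,z);print(n,P,(P-E0)@x*1e3,(P-E0)@y*1e3)
for X in(72,124,176):print("flap kn end",C(X,252,.1458))
print("pred eye",(s['position']+s['tcp_rot']@np.array([-.0008,.068,.026])))
T=cam("top");
# predicted top-camera check
for dx in(0,):
  print(proj(T,[E0+y*.019+[0,0,.01],E0-y*.019+[0,0,.01],E0+y*.049+[0,0,.01],E0-y*.049+[0,0,.01]]))
E
```

```text
up+y 49 [0.6221 0.1728 0.153 ] 7.529313695302858 50.607562247074426
up gap 19 [0.6149 0.1433 0.153 ] 1.153701201067614 20.935204931007355
up gap b 19 [0.6249 0.1425 0.153 ] 11.148978260414102 20.396064018042335
low gap -19 [0.6212 0.1044 0.153 ] 8.47188417653178 -17.73506496103134
leaf low [0.6238 0.1045 0.153 ] 11.138672974356357 -17.57467276100079
front tube lowest [0.6007 0.1041 0.143 ] -11.977807076657966 -18.656548214501395
ell [0.6119 0.1036 0.143 ] -0.7811568016876614 -18.808065111439547
upper tube front +y [0.6042 0.1723 0.143 ] -10.389239230744813 49.634220936690795
upper tube front gap [0.6027 0.144  0.143 ] -11.083335645836092 21.323207004983452
flap kn end [0.5435 0.1343 0.1458]
flap kn end [0.5533 0.134  0.1458]
flap kn end [0.5632 0.1337 0.1458]
pred eye [0.553  0.1187 0.1459]
[[241.7774 217.0162]
 [256.8108 217.8111]
 [229.9378 216.3926]
 [268.7034 218.4425]]
```

The flap knuckle (end centre near crop (124,252)) and cabinet gap (crop rows 205 to 400) are clearly seen. In x and y the views agree to about 1 mm. Pin clearance also wants the height to about 1 mm, so I'll touch the flap down gently where it lay, to get its held height exactly.

```bash
python3 -m jog '[[[-20,5,0],[0,0,0],1],[[-50,5,0],[0,0,0],1],[[-80,5,0],[0,0,0],1],[[-110,5,0],[0,0,0],1],[[-140,5,0],[0,0,0],1],[[-170,5,0],[0,0,0],1],[[-200,5,0],[0,0,0],1],[[-230,5,0],[0,0,0],1],[[-260,5,0],[0,0,0],1],[[-290,5,0],[0,0,0],1],[[-320,5,0],[0,0,0],1],[[-345,5,0],[0,0,0],1]]'; python3 -m jog '[[[-12,0,5],[0,0,0],1],[[-15,0,25],[0,0,0],1],[[-15,0,55],[0,0,0],1],[[-15,0,85],[0,0,0],1],[[-15,0,105],[0,0,0],1],[[-15,0,118],[0,0,0],1],[[-15,0,125],[0,0,0],1],[[-15,0,129],[0,0,0],1],[[-15,0,130],[0,0,0],1],[[-15,0,130],[0,0,0],1],[[-15,0,130],[0,0,0],1]]'; cat > avg.py <<'E'
from h import *
L=[]
for i in range(8):
    s=bot.read_state();L.append(np.r_[s['position']*1e3,s['force'],s['moment'],s['tcp_rot'].ravel()]);vision.capture('top')
m=np.mean(L,0);print("pos",m[:3],"sd",np.std(L,0)[:3],"F",m[3:6],"M",m[6:9]);print(m[9:].reshape(3,3))
E
python3 avg.py
```

```text
time_s: 8.05
position: [0.4801, -0.2262, 0.1721]
tcp_rot: [[0.03, 1.0, 0.001], [1.0, -0.03, -0.001], [-0.001, 0.001, -1.0]]
force: [0.9, 1.2, -4.5]
opening: 0.111
time_s: 8.97
position: [0.4809, -0.2384, 0.043]
tcp_rot: [[0.027, 1.0, 0.002], [1.0, -0.027, -0.001], [-0.001, 0.002, -1.0]]
force: [-0.5, 0.0, -3.3]
opening: 0.112
pos [ 480.6834 -238.1822   42.798 ] sd [0.171  0.1309 0.2078] F [ 0.0027 -0.2757 -4.4569] M [-0.0826  0.0863 -0.0115]
[[ 0.0271  0.9996  0.0012]
 [ 0.9996 -0.0271 -0.001 ]
 [-0.0009  0.0012 -1.    ]]
```

```bash
python3 -m jog '[[[0,0,2],[0,0,0],1],[[0,0,4],[0,0,0],1],[[0,0,4],[0,0,0],1],[[0,0,4],[0,0,0],1]]' |grep -E 'pos|force'; for i in 1 2 3 4 5 6; do python3 -m jog '[[[0,0,0.7],[0,0,0],1],[[0,0,0.7],[0,0,0],1]]'|grep -E 'pos|force'; done
```

```text
position: [0.4801, -0.2377, 0.0378]
force: [0.4, 0.1, -5.3]
position: [0.4802, -0.2379, 0.0372]
force: [0.4, -0.1, -4.1]
position: [0.4802, -0.2379, 0.0366]
force: [-0.1, 0.2, -4.5]
position: [0.4802, -0.2379, 0.0359]
force: [-0.8, -0.7, -4.4]
position: [0.4802, -0.2379, 0.0352]
force: [0.2, 0.1, -5.9]
position: [0.4803, -0.2379, 0.035]
force: [-1.5, 0.2, 0.4]
position: [0.4803, -0.2379, 0.0349]
force: [-1.7, 1.6, 5.5]
```

```bash
python3 avg.py; python3 -m jog '[[[0,0,-1],[0,0,0],1],[[0,0,-5],[0,0,0],1],[[0,0,-15],[0,0,0],1],[[0,0,-35],[0,0,0],1],[[0,0,-60],[0,0,0],1],[[0,0,-85],[0,0,0],1],[[0,0,-110],[0,0,0],1],[[0,0,-125],[0,0,0],1],[[0,0,-132],[0,0,0],1],[[0,0,-134],[0,0,0],1],[[0,0,-134],[0,0,0],1],[[0,0,-134],[0,0,0],1]]'; python3 -c "
from h import *
print(to([.485,.124,.168],88.4))"
```

```text
pos [ 480.2665 -237.9089   34.9357] sd [0.0046 0.0119 0.0029] F [-1.8467  0.8957  5.9244] M [0.114  0.3361 0.0079]
[[ 0.0271  0.9996  0.0004]
 [ 0.9996 -0.0271 -0.0004]
 [-0.0004  0.0004 -1.    ]]
time_s: 12.1
position: [0.4794, -0.2373, 0.1668]
tcp_rot: [[0.027, 1.0, -0.002], [1.0, -0.027, 0.002], [0.001, -0.002, -1.0]]
force: [-0.7, 0.1, -4.6]
opening: 0.11
(array([361.3,  -4.3,  -0.6]), array([-0.11, -0.08,  0.04]))
```

```bash
python3 -m jog '[[[20,-2,0],[0,0,0],1],[[50,-2,0],[0,0,0],1],[[80,0,0],[0,0,0],1],[[110,2,0],[0,0,0],1],[[140,4,0],[0,0,0],1],[[170,5,0],[0,0,0],1],[[200,6,0],[0,0,0],1],[[230,7,0],[0,0,0],1],[[260,8,0],[0,0,0],1],[[290,9,0],[0,0,0],1],[[320,10,0],[0,0,0],1],[[345,10,0],[0,0,0],1]]'; python3 -m jog '[[[12,0,0],[0,0,0],1],[[20,0,0],[0,0,0],1],[[20,0,0],[0,0,0],1],[[20,0,0],[0,0,0],1],[[20,0,0],[0,0,0],1]]'; python3 avg.py; python3 -c "
from h import *
print(to([.5,.1275,.168],88.4))
save(vision.capture('wrist'),'w4')
im=cv2.imread('pics/w4.png')[170:360,400:640]
cv2.imwrite('pics/w4c.png',cv2.resize(np.clip(im*2.2,0,255).astype('uint8'),(720,570),interpolation=2))"
```

```text
time_s: 13.1
position: [0.4986, 0.1087, 0.1664]
tcp_rot: [[0.027, 1.0, -0.003], [1.0, -0.027, 0.0], [0.0, -0.003, -1.0]]
force: [0.0, -1.0, -4.3]
opening: 0.109
time_s: 13.52
position: [0.5001, 0.1255, 0.1675]
tcp_rot: [[0.028, 1.0, -0.001], [1.0, -0.028, -0.001], [-0.001, -0.001, -1.0]]
force: [0.3, -0.5, -3.9]
opening: 0.114
pos [500.2458 125.7092 167.804 ] sd [0.0548 0.2744 0.1369] F [-0.0115 -0.1843 -4.2224] M [-0.086   0.0518  0.0061]
[[ 0.0286  0.9996 -0.0002]
 [ 0.9996 -0.0286 -0.0003]
 [-0.0003 -0.0002 -1.    ]]
(array([ 1.2, -0.3, -0.1]), array([0.01, 0.  , 0.  ]))
```

View pics/w4c.png

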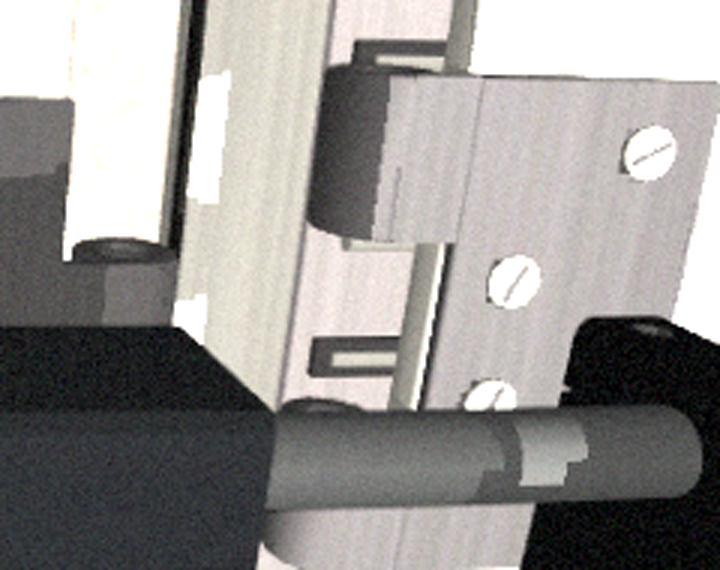

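```bash
python3 - <<'E'
from h import *
s=bot.read_state();s['position']=np.array([.50025,.1257,.1678]);s['tcp_rot']=head(88.36);c=cam("wrist",s)
C=lambda X,Y,z:at_z(c,(400+(X+.5)/3-.5,170+(Y+.5)/3-.5),z)
yaw=np.radians(-1.6);x=np.array([np.cos(yaw),np.sin(yaw),0]);y=np.array([-x[1],x[0],0])
E0=C(123.5,252,.143)-y*.016;print("eye flap",E0)
for n,X,Y,z in(("y49",425,76,.153),("y19",430,242,.153),("y49 leaf",700,82,.153),("front49",321,72,.143),("front19",307,226,.143),("flapL",72,252,.143),("flapR",175,252,.143)):
  P=C(X,Y,z);print(n,P,(P-E0)@x*1e3,(P-E0)@y*1e3)
a=C(430,242,.153)-C(425,76,.153);b=C(307,226,.143)-C(321,72,.143)
a=C(480,78,.153)-C(700,82,.153);print(np.degrees(np.arctan2(-a[1],-a[0])),np.degrees(np.arctan2(b[0],-b[1])))
E
```

```text
eye flap [0.5675 0.1227 0.143 ]
y49 [0.6157 0.1718 0.153 ] 46.8014970269951 50.43758677322322
y19 [0.6206 0.1419 0.153 ] 52.56203687880888 20.74174024372674
y49 leaf [0.6689 0.1701 0.153 ] 99.98817954412736 50.285757763236724
front49 [0.6023 0.1714 0.143 ] 33.39275375269072 49.70086566701668
front19 [0.6026 0.1427 0.143 ] 34.53806170420196 20.999554770135482
flapL [0.5583 0.1389 0.143 ] -9.695232969805046 16.011443738553247
flapR [0.5777 0.1384 0.143 ] 9.76905270883185 15.986330159228942
-1.5341717785602875 0.6851400215395999
```

Both views put the gap 1.5 mm further along +y and 43.7 mm ahead, so I'll ease in.

```bash
python3 -m jog '[[[1.5,0,0],[0,0,0],1],[[1.5,4,0],[0,0,0],1],[[1.5,10,0],[0,0,0],1],[[1.5,15,0],[0,0,0],1],[[1.5,19,0],[0,0,0],1],[[1.5,22,0],[0,0,0],1],[[1.5,25,0],[0,0,0],1],[[1.5,28,0],[0,0,0],1],[[1.5,30,0],[0,0,0],1],[[1.5,32,0],[0,0,0],1],[[1.5,33,0],[0,0,0],1],[[1.5,34,0],[0,0,0],1]]'; python3 -m jog '[[[0,1,0],[0,0,0],1],[[0,2,0],[0,0,0],1],[[0,2,0],[0,0,0],1],[[0,2,0],[0,0,0],1]]';python3 avg.py; python3 -c "
from h import *
save(vision.capture('wrist'),'w5')
im=cv2.imread('pics/w5.png')[170:360,400:640]
cv2.imwrite('pics/w5c.png',cv2.resize(np.clip(im*2.2,0,255).astype('uint8'),(720,570),interpolation=2))"
```

```text
time_s: 14.97
position: [0.5342, 0.1273, 0.1678]
tcp_rot: [[0.027, 1.0, -0.0], [1.0, -0.027, 0.0], [0.0, -0.0, -1.0]]
force: [0.4, 0.3, -4.4]
opening: 0.113
time_s: 15.3
position: [0.5362, 0.1272, 0.1678]
tcp_rot: [[0.027, 1.0, -0.0], [1.0, -0.027, -0.0], [-0.0, -0.0, -1.0]]
force: [0.1, -0.9, -4.3]
opening: 0.107
pos [536.1069 127.2223 167.8452] sd [0.0307 0.0085 0.0093] F [-0.0258 -0.3025 -4.6415] M [-0.0861  0.0474  0.0022]
[[ 0.0272  0.9996 -0.0001]
 [ 0.9996 -0.0272 -0.    ]
 [-0.     -0.0001 -1.    ]]
```

View pics/w5c.png

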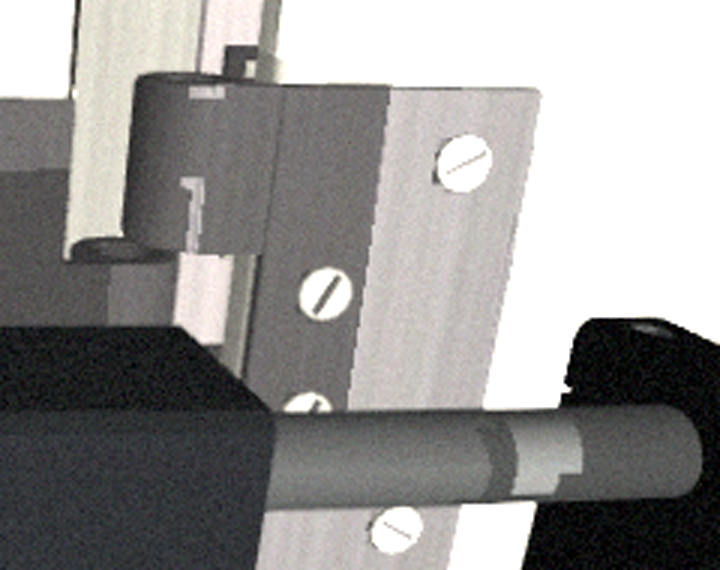

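```bash
python3 - <<'E'
from h import *
s=bot.read_state();s['position']=np.array([.5361,.12722,.16785]);s['tcp_rot']=head(88.44);c=cam("wrist",s)
C=lambda X,Y,z:at_z(c,(400+(X+.5)/3-.5,170+(Y+.5)/3-.5),z)
yaw=np.radians(-1.55);x=np.array([np.cos(yaw),np.sin(yaw),0]);y=np.array([-x[1],x[0],0])
E0=C(123.5,252,.143)-y*.016;print("eye flap",E0)
# model silhouettes of cabinet tube ends for candidate eye, compare to picture
th=np.linspace(0,2*np.pi,73)
def circ(E,yy,r=.01):
    return np.array([E+y*yy+x*r*np.cos(t)+np.array([0,0,r*np.sin(t)]) for t in th])
def show(n,E,yy):
    p=(proj(c,circ(E,yy))-[400,170])*3+1
    i=p[:,0].argmin();j=p[:,0].argmax();k=p[:,1].argmin();l=p[:,1].argmax();print(n,"left",p[i],"right",p[j],"top",p[k],"bot",p[l])
F=s['position']+s['tcp_rot']@np.array([-.0008,.068,.025])
show("flap",F,.016)
for fx in(.0079,.0094):
  E=F+x*fx
  for yy in(.049,.019):show("cab %.4f %.3f"%(fx,yy),E,yy)
E
```

```text
eye flap [0.6034 0.1243 0.143 ]
flap left [ 71.6294 246.2446] right [183.3826 255.3924] top [109.7374 235.5553] bot [145.688  266.1905]
cab 0.0079 0.049 left [128.2948  69.9524] right [246.0569  76.224 ] top [161.203   66.1033] bot [214.1041  80.0666]
cab 0.0079 0.019 left [114.4181 229.6733] right [227.2886 240.8435] top [151.0021 220.7039] bot [191.1559 249.8787]
cab 0.0094 0.049 left [136.4245  70.0192] right [254.3392  76.311 ] top [169.0301  66.175 ] bot [222.7002  80.1486]
cab 0.0094 0.019 left [122.2584 229.6759] right [235.2771 240.8394] top [158.5566 220.7097] bot [199.4408 249.871 ]
```

```bash
python3 - <<'E'
import cv2,numpy as np
def z(n,r0,r1,c0,c1,f,g): 
    im=cv2.imread(n)[r0:r1,c0:c1].astype(float);return cv2.resize(np.clip((im/255)**.6*255*g,0,255).astype('uint8'),None,fx=f,fy=f,interpolation=2)
a=z('pics/w4.png',240,270,415,465,8,1.3) #240x400
b=z('pics/w4.png',185,215,490,540,8,1.3)
c=z('pics/w5.png',190,235,420,495,10,1.3) #450x750->cut
o=np.zeros((590,800,3),np.uint8);o[:240,:400]=a;o[:240,400:800]=b;c=cv2.resize(c,(560,336),interpolation=2);o[245:581,:560]=c
cv2.imwrite('pics/zz.png',o)
E
```

```text
(no output)
```

View pics/zz.png

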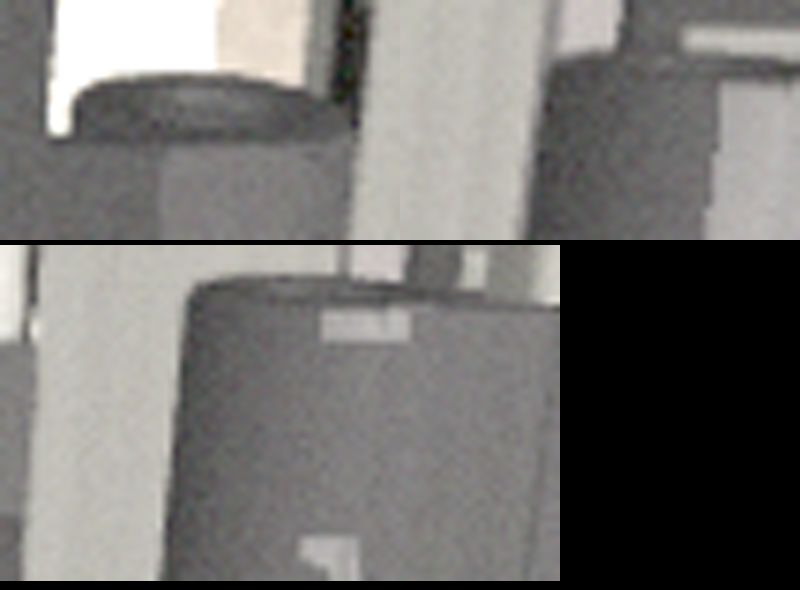

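```bash
python3 -m jog '[[[-0.7,1.5,0],[0,0,0],1],[[-0.7,3,0],[0,0,0],1],[[-0.7,4.5,0],[0,0,0],1],[[-0.7,6,0],[0,0,0],1],[[-0.7,7,0],[0,0,0],1],[[-0.7,8,0],[0,0,0],1],[[-0.7,8.5,0],[0,0,0],1],[[-0.7,8.5,0],[0,0,0],1],[[-0.7,8.5,0],[0,0,0],1]]';python3 avg.py; python3 -c "
from h import *
save(vision.capture('wrist'),'w6')
im=cv2.imread('pics/w6.png')[185:285,410:510].astype(float)
cv2.imwrite('pics/w6c.png',cv2.resize(np.clip((im/255)**.6*330,0,255).astype('uint8'),(600,600),interpolation=2))"
```

```text
time_s: 16.5
position: [0.5446, 0.1263, 0.1678]
tcp_rot: [[0.027, 1.0, -0.0], [1.0, -0.027, 0.0], [-0.0, -0.0, -1.0]]
force: [-1.0, 0.0, -4.7]
opening: 0.108
pos [544.5912 126.2973 167.8404] sd [0.0368 0.0105 0.0205] F [-0.163  -0.1102 -4.4539] M [-0.0837  0.0639  0.0056]
[[ 0.0272  0.9996 -0.0001]
 [ 0.9996 -0.0272  0.    ]
 [-0.     -0.0001 -1.    ]]
```

View pics/w6c.png

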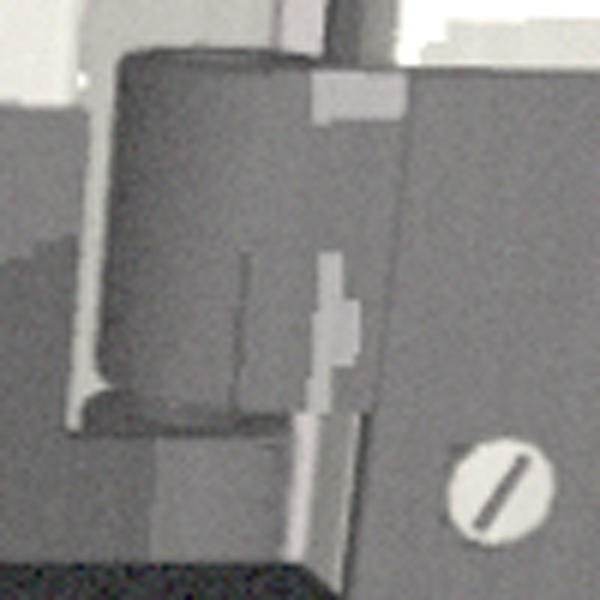

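```bash
python3 - <<'E'
from h import *
s=bot.read_state();s['position']=np.array([.54459,.1263,.16784]);s['tcp_rot']=head(88.44);c=cam("wrist",s)
yaw=np.radians(-1.55);x=np.array([np.cos(yaw),np.sin(yaw),0]);y=np.array([-x[1],x[0],0])
th=np.linspace(0,2*np.pi,73)
def show(n,E,yy):
    p=(proj(c,[E+y*yy+x*.01*np.cos(t)+np.array([0,0,.01*np.sin(t)]) for t in th])-[410,185])*6+2.5
    i=p[:,0].argmin();j=p[:,0].argmax();print(n,"left",p[i],"right",p[j],"top",p[p[:,1].argmin()],"bot",p[p[:,1].argmax()])
F=s['position']+s['tcp_rot']@np.array([-.0008,.068,.025])
show("flap",F,.016);show("flap -1mm z",F-[0,0,.001],.016)
for fx in(0,.001):
  for yy in(.049,.019):show("cab %.4f %.3f"%(fx,yy),F+x*fx,yy)
E
```

```text
flap left [ 83.7587 402.9892] right [307.2651 421.2849] top [159.9746 381.6105] bot [231.8759 442.881 ]
flap -1mm z left [ 80.7439 400.0148] right [303.1059 418.1499] top [156.7219 378.8428] bot [227.9408 439.5233]
cab 0.0000 0.049 left [111.0206  50.8381] right [344.9374  60.9477] top [180.1369  41.9943] bot [277.7117  69.8178]
cab 0.0000 0.019 left [ 86.2447 372.1792] right [310.7045 389.7883] top [162.6383 351.8472] bot [235.1517 410.33  ]
cab 0.0010 0.049 left [121.9747  50.9176] right [356.0595  62.184 ] top [190.6429  42.0805] bot [289.2706  69.9166]
cab 0.0010 0.019 left [ 96.8016 372.1826] right [321.3992 389.7849] top [172.7739 351.8548] bot [246.283  410.3216]
```

The last view shows the flap knuckle inside the gap. Its front edge at zoomed (82,405) falls about 13 px short of the cabinet tube's line (95), so it's about 1.1 mm short. I'll take that up now.

```bash
python3 -m jog '[[[-0.2,0.4,-0.1],[0,0,0],1],[[-0.4,0.8,-0.2],[0,0,0],1],[[-0.4,1,-0.2],[0,0,0],1],[[-0.4,1,-0.2],[0,0,0],1],[[-0.4,1,-0.2],[0,0,0],1],[[-0.4,1,-0.2],[0,0,0],1]]';python3 avg.py; python3 -c "
from h import *
a=vision.capture('wrist')[185:285,410:510].astype(float)
a=cv2.resize(np.clip((a/255)**.6*330,0,255).astype('uint8'),(500,500),interpolation=2)
b=cv2.resize(vision.capture('scene')[200:320,250:430],(300,200))
o=np.zeros((500,800,3),np.uint8);o[:,:500]=a;o[:200,500:]=b
o[200:400,500:]=cv2.resize(vision.capture('top')[180:340,170:410],(300,200));save(o,'fin')
print(bot.read_state()['time_s'])"
```

```text
time_s: 17.45
position: [0.5456, 0.1258, 0.168]
tcp_rot: [[0.027, 1.0, -0.0], [1.0, -0.027, -0.0], [-0.0, -0.0, -1.0]]
force: [-0.2, 0.0, -4.3]
opening: 0.114
pos [545.641  125.8679 168.0444] sd [0.0164 0.0164 0.0072] F [ 0.0248  0.1667 -4.504 ] M [-0.1137  0.0427 -0.002 ]
[[ 0.0272  0.9996 -0.    ]
 [ 0.9996 -0.0272  0.    ]
 [-0.     -0.     -1.    ]]
18.0
```

View pics/fin.png

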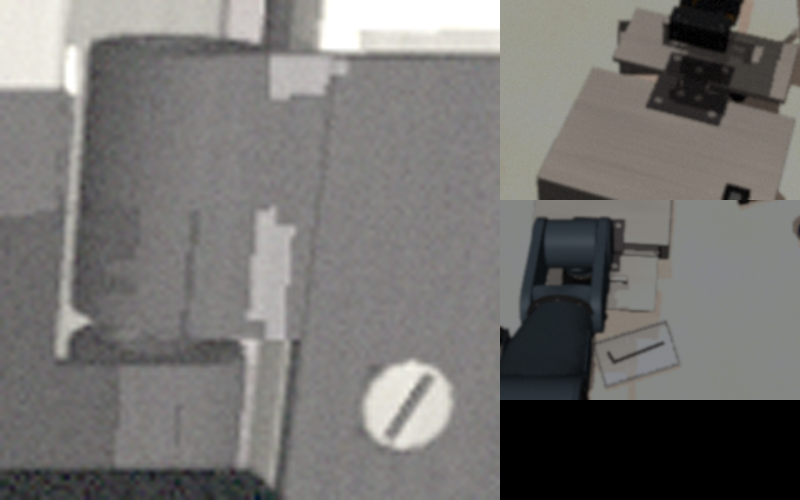

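```bash
python3 -c "
from rig import bot
s=bot.read_state();print(s['time_s'],s['position'],s['force'],s['opening'],abs(s['qvel']).max());print(bot.hand_in())"
```

```text
18.0 [0.54564412 0.12587559 0.16805569] [-0.02650435 -0.17869669 -5.0371454 ] 0.1104982060591473 0.060632684976211985
the job is handed in; nothing more can be done
None
```

I've handed the job in with the flap's knuckle between the cabinet's two knuckles, held level by the gripper. I judge the holes aligned closely enough for the pin. The holes themselves can't be seen from the cameras.

**What I did:** I gripped the flap by its bar and carried it level to the hinge. Before going in, I took it back to where it had lain and touched it lightly to the counter, about 10 N, to get its exact height in the gripper. I then eased the knuckle into the gap in small steps.

**Last checks (at 18 s of the 43 s):**
- **Force:** the only load is the flap's weight, about 4.5 N. Sideways force averaged under 0.2 N, so nothing is pressing on the cabinet.
- **Level and steady:** the tool was straight down to within 0.1° and the arm was still. The gripper is closed to 9.6 mm on the 10 mm bar.
- **Height:** the flap's hole centre is at 143.0 mm, by the counter touch.
- **Sideways:** the knuckle is centred in the gap to about 0.5 mm.
- **Fore and aft:** the last wrist picture suggests it could be about 0.5 mm short of exact.

**Disagreements:**
- **Fore and aft:** successive pictures put the right place across about 1.5 mm, gripper x from 544.4 to 546 mm. I stopped at 545.6 mm.
- **Held height:** the first camera estimate was about 1 mm off the counter touch, and I used the touch.
- **Knuckle width:** the flap's knuckle looked about 1 mm narrower in the pictures than its stated size. I therefore compared its front edge directly with the cabinet's.
- **First lift:** it began just before the fingers had fully closed, so the bar sits about 3 mm lower in the pads than planned. The height figure allows for this.

In the last pictures the dish and pin look undisturbed, and nothing else was touched as far as I could tell.

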